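Open the reader's shutter and hold a sample above its window

TASK

First slide the optical reader's shutter fully open by its orange grip. Then pick up the sample puck by its copper clip, carry it over the reader's light screen and finish while still holding it: level, centred about 10 mm above the round window, with the clip's long side parallel to the shutter rails. Never let the puck touch the reader, and leave the vial, the weight and the tape roll where they stand.

Things in the scene. Friction and masses are not known exactly. Their poses are not given: they have to be found in the camera images.
- reader: Optical reader, low white box with grey top, fixed. Origin on the bench under the centre of its window; z up, y along the rails, the way the shutter opens. In mm: housing x -56..56, y -63..127, top z 40; aluminium rails along y at x = +-36..42, top z 50; upright dark steel light screen across the -y end, x -58..58, y -68..-56, top z 105.
- window (a point): Centre of the top of the black bezel of the reader's round window, 43 mm above the bench; bezel diameter 55 mm, blue glass diameter 48 mm. Axes as the reader's.
- shutter (a joint): Aluminium dust shutter on the reader (66 x 60 mm plate, top at z 47.5 mm), in m: 0 = shut, over the window; 0.072 = fully open at its end stop, 72 mm along the reader's +y. Starts between 0 and 0.015. Stays where it is left; friction about 1.5 N.
- shutter_grip (a point): Centre of the top face of the shutter's upright orange grip, 74.5 mm above the bench; it moves with the shutter. The grip is 24 mm along the reader's x, 12 mm along its y, and reaches down 24 mm to a 30 x 16 mm foot (top of the foot 50.5 mm above the bench). Axes as the reader's.
- puck: Sample puck, 30 to 65 g, standing on the bench: round pale base, 44 mm diameter, 9 mm thick, with an upright copper clip on top, black at its +x end. Origin at the centre of the underside, z up. The clip is a block from x -7 to 15, y -13 to 1, z 9 to 27 mm (22 mm long, 14 mm wide, its middle at x 4, y -6). Pinch it across the 14 mm.
- vial: Vial with blue screw cap, 23 mm diameter, 62 mm tall, standing; leave it alone. Origin at the centre of its underside.
- weight: Brass calibration weight with a knob, 24 mm diameter, 34 mm tall, standing; leave it alone. Origin at the centre of its underside.
- spool: Roll of black tape, 62 mm diameter, 19 mm tall, lying flat; leave it alone. Origin at the centre of its underside.
- lamp_head (a point): Middle of the fixed gooseneck lamp's head, which hangs near the scan head with its underside 226 mm above the bench (about 30 x 75 x 60 mm along world x, y, z). An obstacle for the hand and wrist: keep clear.
- eyepiece (a point): Middle of the fixed green and black monocular that points towards the robot on the right (about 170 x 60 x 110 mm along world x, y, z; top 333 mm above the bench). An obstacle: pass above it or keep clear.
Things that resemble listed ones, but are neither listed nor needed, are in the scene too. What is shaped like the puck but brown or yellow is not meant.

How it is judged:
By the outcome, as a careful person would: the job done as asked, in the order asked, and still so for the second after the job is handed in, while the arm keeps its last pose, push and grip.
It also fails if it takes over 70 s, if anything falls off the work surface, if the arm or the gripper's body presses on something with over 40 N, if the wrist force passes 120 N, or if a joint passes its speed limit or range.

ROBOT

A 6-joint arm with a two-finger parallel gripper is mounted at the origin on a cart in front of the work surface, level with it; the furniture and walls round the work are solid. World frame = base frame: x ahead of the robot, y to its left, z up, the work surface at z = 0. Lengths are in mm, angles in rad, forces in N, time in s.
With the tool pointing down it reaches from about 300 to 775 mm from the base axis. Payload 14.6 kg.
Tool frame: the origin (TCP) lies on the centre line of the jaws, within the pads' length; the fingertips stand 19 mm ahead of it and the grasp point (between the pads) is the TCP (bot.tip_reach is the distance from the TCP to the fingertips, in mm); z points along the fingers, y is the line along which they close (so a half turn about z gives the same grasp; the last joint's range is limited). The gripper opens to 85 mm and grips with 20 to 120 N. Pads are 22 mm wide; open, the fingers measure 114 mm over their backs; the gripper's body (76 mm by 85 mm) begins 54 mm behind the grasp point. The pads swing forward as they close: fully open they stand 13 mm farther back than shut.
Start: joints at [1.108, 0.3, 1.521, -0, 1.321, -0.067], TCP at [212.047, 507.47, 250.281] pointing down, gripper open.
Joint ranges: [-3.03, 3.03], [-0.79, 2.21], [0.23, 2.52], [-1.04, 4.18], [0, 3.07], [-2.55, 2.55]. Speed limits (rad/s): [2.22, 2.22, 2.57, 3.14, 3.14, 3.14].

INTERFACE

Orientations are given as a unit quaternion [w, x, y, z].
In Python, from rig import bot gives the robot as it stands. Calls block until the motion is done:
- bot.move_to(position, orientation): joint-space move of the TCP to a pose.
- bot.servo_line(position, attitude=None, speed=150, until_force=None): straight line of the TCP; attitude=None keeps the orientation; speed is the mean speed in mm/s. With until_force (N) it stops when the force on the tool has changed by that much, and returns True; else False.
- bot.move_joints(angles): joint-space move.
- bot.move_gripper(opening, grip_force=None): finger opening in mm; grip_force is the grip in N (None keeps the last); returns when the fingers have stopped.
- bot.dwell(seconds).
- bot.ik(position, orientation): joint angles nearest the present ones, or None.
- bot.read_state(): the state.
- bot.read_camera(name): name is "side" or "top" or "wrist"; returns a dict with "image" (384x512x3 uint8, blue, green, red), "depth" (384x512 float32, mm along the optical axis (not along the pixel's ray), 0 where there is no reading), "fovy" (degrees; the focal length in pixels is half the picture's height over the tangent of half this angle, whatever the lens; pixels are square), "cx", "cy" (the principal point, pixels), "k1" (the pictures are not rectified: a ray, as slopes to the right and down, at radius r is drawn at 1 + k1 r^2 times it, then the intrinsics apply), "eye" and "attitude" of the camera in the world; the wrist camera has in their place "mount" (4x4, takes a point from camera to tool coordinates, whose origin is the TCP and whose axes are the flange's). Camera axes: x right, y down, z forward; pixel columns grow to the right and rows downward; lengths in mm; the calibration is good to about 2 mm. A picture is of the moment at which its call begins: read the wrist's pose just before it.
A pose or a line that the arm cannot do raises bot.MotionError and nothing moves.
- bot.finish_job(): hands the job in; it is judged then, once.
The state is a dict: "clock": time; "joint_positions": joint angles; "qvel": joint speeds; "effort": joint torques, N m; "ee_pos": TCP position; "tool_rot": TCP orientation; "ft_force": force on the tool from outside, world axes, zero at the start; "moment": the same for the moment, N m; "grip_width": finger opening in mm; "grip_force": force on a finger pad.
Only numpy, scipy, OpenCV 4.12 (cv2) and the standard library are available. Lean on these libraries where they do the work, as an engineer would, in place of code of your own. Each camera call takes 0.05 s, during which the arm holds its last target. There are 200 camera calls.

## Working session

There is one attempt and no reset: what is moved stays moved. The work goes in short steps, each a Python script; the robot and the scene stay as the last script left them, time stands still between calls to the robot, and variables do not carry over. Pictures are saved under pics/ and viewed, at most 10 in all, crops included, and the job is handed in when it is done.

```bash
ls; mkdir -p pics; cat > h.py <<'E'
import numpy as np, cv2
from rig import bot
from scipy.spatial.transform import Rotation as R
def q2R(q): return R.from_quat([q[1],q[2],q[3],q[0]]).as_matrix()
def att(a):
    a=np.array(a,float)
    return q2R(a) if a.size==4 else a.reshape(3,3)
def grab(name):
    s=bot.read_state(); c=bot.read_camera(name)
    if name=="wrist":
        M=np.array(c["mount"]); Rt=att(s["tool_rot"])
        c["R"]=Rt@M[:3,:3]; c["e"]=np.array(s["ee_pos"])+Rt@M[:3,3]
    else: c["R"]=att(c["attitude"]); c["e"]=np.array(c["eye"],float)
    h=c["image"].shape[0]; f=h/2/np.tan(np.radians(c["fovy"])/2)
    c["K"]=np.array([[f,0,c["cx"]],[0,f,c["cy"]],[0,0,1]]); return c
def rays(c,uv):
    uv=np.array(uv,float).reshape(-1,1,2)
    n=cv2.undistortPoints(uv,c["K"],np.array([c["k1"],0,0,0,0.]),None,None).reshape(-1,2)
    return np.c_[n,np.ones(len(n))]@c["R"].T, n
def onplane(c,uv,z):
    d,_=rays(c,uv); return c["e"]+d*((z-c["e"][2])/d[:,2])[:,None]
def bydepth(c,uv):
    d,_=rays(c,uv); uv=np.round(np.array(uv)).astype(int).reshape(-1,2)
    return c["e"]+d*c["depth"][uv[:,1],uv[:,0]][:,None]
def tri(c1,p1,c2,p2):
    a=rays(c1,p1)[0][0];b=rays(c2,p2)[0][0]
    t=np.linalg.lstsq(np.c_[a,-b],c2["e"]-c1["e"],rcond=None)[0]
    A=c1["e"]+a*t[0];B=c2["e"]+b*t[1]; return (A+B)/2,np.linalg.norm(A-B)
def save(c,n,box=None,s=1):
    im=c["image"]
    if box: im=im[box[1]:box[3],box[0]:box[2]]
    cv2.imwrite("pics/"+n,cv2.resize(im,None,fx=s,fy=s))
def down(yaw): # tool z down, tool y axis at world angle yaw+90
    q=(R.from_euler('z',yaw)*R.from_euler('x',np.pi)).as_quat(); return [q[3],q[0],q[1],q[2]]
E
python3 - <<'E'
from h import *
for n in("top","side"):
    c=grab(n); save(c,n+"0.png",s=1.5); print(n,c["e"],c["R"].round(2).tolist(),c["fovy"],c["k1"])
c=bot.read_camera("wrist");print(np.array(c["mount"]).round(3),c["fovy"])
s=bot.read_state();print(s["clock"],s["tool_rot"],s["grip_width"])
E
```

```text
pics
top [ 479.02763955   87.87057782 1217.2785384 ] [[0.01, -1.0, 0.05], [-1.0, -0.01, -0.01], [0.01, -0.05, -1.0]] 47.447892007155836 -0.09168562030036585
side [ 541.1345558  -790.68646255  762.79982699] [[1.0, -0.01, 0.0], [-0.01, -0.55, 0.83], [-0.01, -0.83, -0.55]] 54.916253296142465 -0.07804326409325615
[[ 1.00000e-03 -9.58000e-01 -2.86000e-01  7.19320e+01]
 [ 1.00000e+00  1.00000e-03  1.00000e-03 -3.05000e-01]
 [-0.00000e+00 -2.86000e-01  9.58000e-01 -1.24538e+02]
 [ 0.00000e+00  0.00000e+00  0.00000e+00  1.00000e+00]] 70.44752498967827
0.15 [-1.35414550e-04  1.96596371e-01  9.80484407e-01 -4.19397092e-04] 85.3121593743074
```

View pics/top0.png

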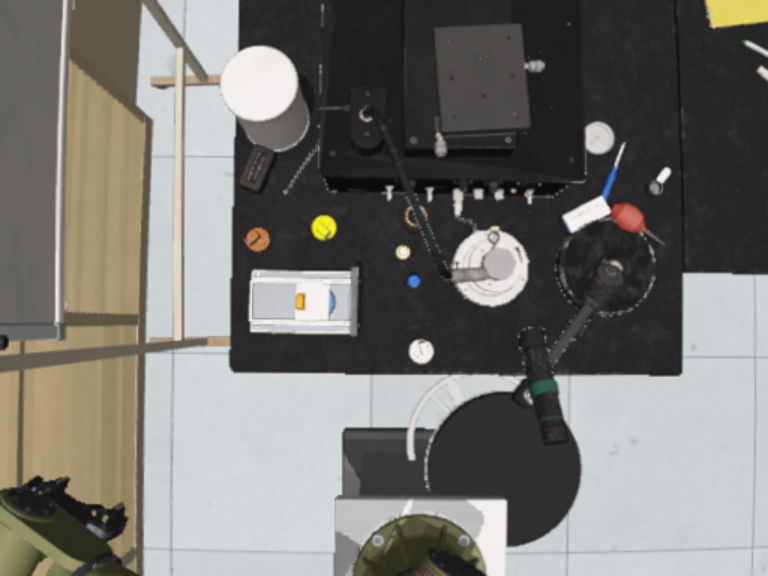

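View pics/side0.png

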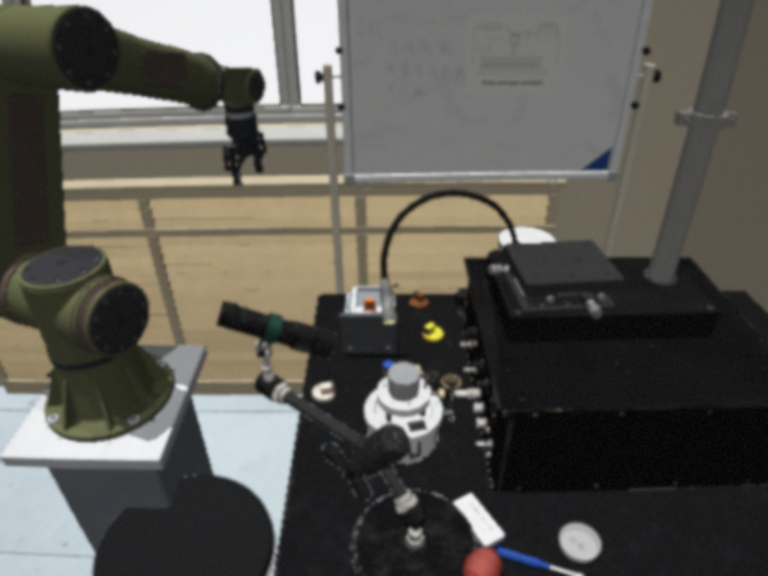

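The top view shows the reader at about (305,302), with its screen to the right and the orange grip at (300,301). The pale puck is at (421,351), and the lamp head at (470,272). The side view shows the puck at (322,392) and the reader at (370,310).

```bash
python3 - <<'E'
from h import *
c=grab("top")
for n,p in dict(grip=(300,301),screen=(355,302),puck=(414,352),spool=(415,217),weight=(402,252),vial=(414,282),lamp=(470,272),scan=(500,262),eye=(543,390),brown=(257,238),white=(421,345),box=(400,185)).items():
    print(n,bydepth(c,[np.array(p)/1.5])[0].round(0))
def look(x,y,z): return bot.ik([x,y,z],down(np.pi)),bot.ik([x,y,z],down(0)),bot.ik([x,y,z],down(np.pi/2)),bot.ik([x,y,z],down(-np.pi/2))
for j in look(500,320,300): print(None if j is None else np.round(j,2))
print(att(down(0)).round(2).tolist(), att(bot.read_state()["tool_rot"]).round(2).tolist())
E
```

```text
grip [514. 219.  74.]
screen [512. 122. 105.]
puck [424.  16.  12.]
spool [611.  39. 400.]
weight [606.  41.  33.]
vial [550.  20.  61.]
lamp [553. -50. 265.]
scan [ 578. -114.  160.]
eye [ 386. -148.  305.]
brown [631. 308.  16.]
white [438.   4.  26.]
box [719.  47.  80.]
[ 0.51  0.37  1.32  0.    1.46 -1.06]
[ 0.51  0.37  1.32 -0.    1.46  2.08]
[ 0.51  0.37  1.32 -0.    1.46  0.51]
None
[[1.0, 0.0, 0.0], [0.0, -1.0, -0.0], [0.0, 0.0, -1.0]] [[-0.92, 0.39, -0.0], [0.39, 0.92, -0.0], [0.0, -0.0, -1.0]]
```

```bash
python3 - <<'E'
from h import *
import pickle
o=down(np.pi)
cs=[]
for p in ([480,230,230],[480,160,230]):
    bot.move_to(p,o); bot.dwell(.3); c=grab("wrist"); cs.append(c)
save(cs[1],"r1.png",s=1.5); pickle.dump(cs,open("r.pkl","wb"))
for c in cs:
    hsv=cv2.cvtColor(c["image"],cv2.COLOR_BGR2HSV)
    m=cv2.inRange(hsv,(5,150,100),(18,255,255))
    n,l,s,ce=cv2.connectedComponentsWithStats(m)
    for i in range(1,n):
        if s[i,4]>100: print(s[i],ce[i].round(1),bydepth(c,[ce[i]])[0].round(1))
print(bot.read_state()["clock"])
E
```

```text
[241 196  13  29 301] [246.9 210.8] [508.3 221.   75. ]
[294 260  30  29 507] [306.9 273.6] [628.5 305.4  10.1]
[304 204  12  21 212] [309.2 214.1] [511.7 219.4  76. ]
2.725
```

View pics/r1.png

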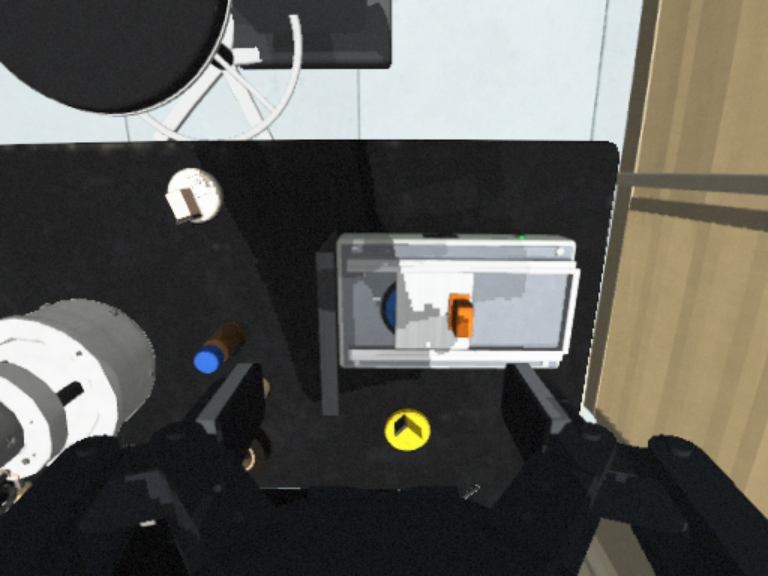

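The wrist view shows the reader at (455,300), its screen at (328,335), the orange grip at (461,315) and the blue window at (392,307). The pale puck is at (193,195). I'll measure these from the depth and mask points in both views.

```bash
cat > meas.py <<'E'
from h import *
def cloud(c):
    h,w=c["depth"].shape; vv,uu=np.mgrid[:h,:w]
    P=bydepth(c,np.c_[uu.ravel(),vv.ravel()]).reshape(h,w,3); P[c["depth"]<=0]=np.nan; return P
def rect(P):
    r=cv2.minAreaRect(P[:,:2].astype(np.float32)); b=cv2.boxPoints(r); e=[b[1]-b[0],b[2]-b[1]]
    e=max(e,key=np.linalg.norm); return np.round(r[0],1),np.round(r[1],1),round(np.degrees(np.arctan2(e[1],e[0]))%180,2)
def big(m):
    n,l,s,ce=cv2.connectedComponentsWithStats(m.astype(np.uint8)); return l==1+np.argmax(s[1:,4])
E
python3 - <<'E'
from meas import *
import pickle
from scipy.ndimage import binary_erosion
cs=pickle.load(open("r.pkl","rb")); tops=[]
for c in cs:
    P=cloud(c); x,y,z=P[...,0],P[...,1],P[...,2]
    reg=(x>430)&(x<600)&(y>80)&(y<350)
    m=big(reg&(z>97)&(z<113)&(y<160)); print("screen",rect(P[m]),np.median(z[m]).round(1))
    m=big(reg&(z>33)&(z<56)&(y>125)); print("body",rect(P[m]))
    hsv=cv2.cvtColor(c["image"],cv2.COLOR_BGR2HSV)
    o=cv2.inRange(hsv,(3,120,60),(20,255,255))>0
    m=big(o&(z>70)&reg); print("grip",rect(P[m]),np.median(z[m]).round(1)); vv,uu=np.nonzero(m); tops.append([uu.mean(),vv.mean()])
    # window glass
    b=cv2.inRange(hsv,(95,90,40),(130,255,255))>0
    m=big(b&reg); print("blue",rect(P[m]),np.nanmedian(z[m]).round(1))
    # rails via ridge: rail side points
    m=reg&(z>48.9)&(z<52.5)&(y>140)&(abs(x-512)>28); print("rails",rect(P[m]),m.sum())
    # puck
    reg2=(x>370)&(x<480)&(y>-50)&(y<70)
    m=big(reg2&(z>4)&(z<13)); print("puck base",rect(P[m]),np.median(z[m]).round(1))
    m=big(reg2&(z>20)&(z<32)); print("clip",rect(P[m]),np.median(z[m]).round(1))
print(tri(cs[0],tops[0],cs[1],tops[1]))
E
```

```text
screen (array([498.7, 123.7]), array([12.5, 87.4]), np.float32(179.74)) 105.7
body (array([512.8, 218.7]), array([187.7, 111.9]), np.float32(89.71))
grip (array([512.4, 220.5]), array([12.1, 23. ]), np.float32(179.89)) 75.1
blue (array([513.3, 165.4]), array([ 7., 29.]), np.float32(179.92)) 43.1
rails (array([513.2, 225.6]), array([171.2,  84.6]), np.float32(89.71)) 2290
puck base (array([423.6,   5.6]), array([43.8, 37.3]), np.float32(35.24)) 9.7
clip (array([433. ,  -0.8]), array([23.9, 15.4]), np.float32(17.96)) 27.9
screen (array([512.6, 124. ]), array([ 11.7, 116.2]), np.float32(179.59)) 105.8
body (array([512.6, 218.7]), array([187.7, 111.6]), np.float32(89.34))
grip (array([512.3, 220. ]), array([11.5, 23.3]), np.float32(179.14)) 75.0
blue (array([512.9, 166.2]), array([31.9,  7.3]), np.float32(0.23)) 43.3
rails (array([513.3, 226.2]), array([171.4,  84.7]), np.float32(89.8)) 2289
puck base (array([423.7,   4.7]), array([44.2, 38.4]), np.float32(36.55)) 9.8
clip (array([433.1,  -1.4]), array([25.4, 15.2]), np.float32(20.27)) 28.1
(array([514.04256036, 220.7139871 ,  68.63101164]), np.float64(0.019682953540931174))
```

```bash
python3 - <<'E'
from h import *
a=-0.006; o=down(np.pi+a); g=np.array([512.4,220.3])
d=np.array([-np.sin(a),np.cos(a)])
bot.move_gripper(45)
bot.move_to([*g,120],o); print(bot.servo_line([*g,74.5],speed=80,until_force=8), bot.read_state()["ee_pos"])
bot.move_gripper(0,35); s=bot.read_state(); print(s["grip_width"],s["grip_force"],s["ft_force"])
h=bot.servo_line([*(g+d*78),74.5],speed=50,until_force=12); s=bot.read_state(); print(h,s["ee_pos"],s["ft_force"],s["grip_width"])
bot.dwell(.2); print(bot.read_state()["ft_force"])
bot.move_gripper(45); p=bot.read_state()["ee_pos"]
bot.servo_line([p[0],p[1],130],speed=120)
bot.move_to([480,180,230],down(np.pi)); bot.dwell(.3)
import pickle
c1=grab("wrist"); save(c1,"r2.png",s=1.5)
bot.move_to([420,40,200],down(np.pi)); bot.dwell(.3); c2=grab("wrist")
bot.move_to([420,0,200],down(np.pi)); bot.dwell(.3); c3=grab("wrist"); save(c3,"p3.png",s=1.5)
pickle.dump([c1,c2,c3],open("p.pkl","wb")); print(bot.read_state()["clock"])
E
```

```text
False [512.56305309 220.35592533  74.65621306]
11.137454654174771 38.2689106464386 [-1.07794939 -0.43006978  4.82137675]
True [512.92335945 278.72630902  74.95566322] [-0.99146376 -8.23491186  8.52368735] 10.803376897000895
[-1.56477976 -8.16633381  8.6634131 ]
9.875
```

View pics/r2.png

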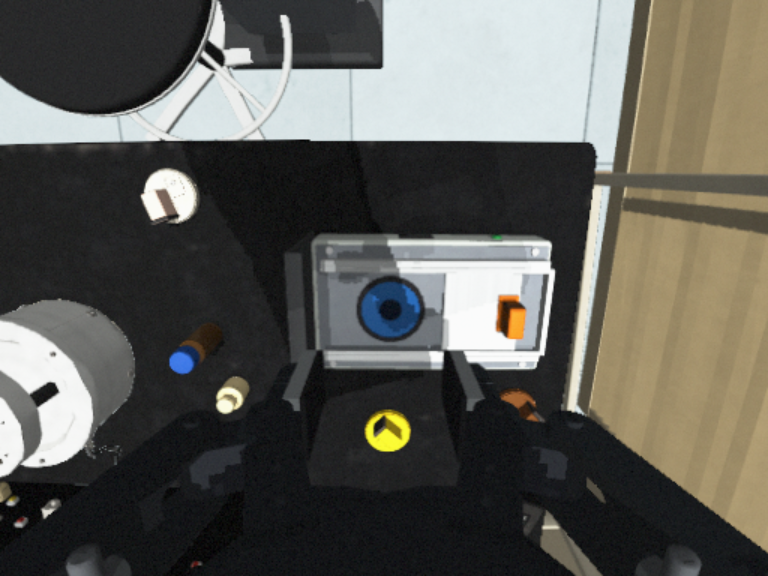

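View pics/p3.png

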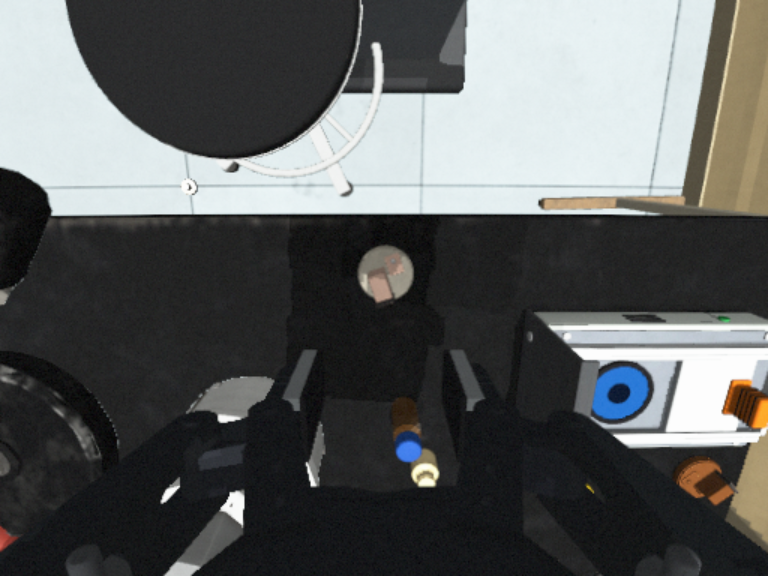

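The shutter is open, with the blue window clear at (391,309) and the grip at (511,317). The puck is at (385,275) in the second picture, in the gripper's shadow. Next I'll check how far open the shutter is and get the clip's pose.

```bash
python3 - <<'E'
from meas import *
import pickle
cs=pickle.load(open("p.pkl","rb")); pts=[];
c=cs[0]; P=cloud(c); x,y,z=P[...,0],P[...,1],P[...,2]; hsv=cv2.cvtColor(c["image"],cv2.COLOR_BGR2HSV)
reg=(x>430)&(x<600)&(y>80)&(y<350)
for k in (0,1,2):
    C=cs[k]; H=cv2.cvtColor(C["image"],cv2.COLOR_BGR2HSV); Q=cloud(C); r=(Q[...,0]>450)&(Q[...,0]<570)&(Q[...,1]>130)&(Q[...,1]<240)
    m=big((cv2.inRange(H,(95,90,40),(130,255,255))>0)&r)
    cnt=max(cv2.findContours(m.astype(np.uint8),cv2.RETR_EXTERNAL,cv2.CHAIN_APPROX_NONE)[0],key=len).reshape(-1,2)
    W=onplane(C,cnt,43); e=cv2.fitEllipse(W[:,:2].astype(np.float32)); print("glass",np.round(e[0],1),np.round(e[1],1)); pts.append(cv2.fitEllipse(cnt)[0])
m=big((cv2.inRange(hsv,(3,120,60),(20,255,255))>0)&(z>70)&reg); print("grip",rect(P[m]))
m=big(reg&(z>97)&(z<113)&(y<160)); print("screen",rect(P[m]))
# plate edge along middle: heights vs y
for yy in range(215,252,3):
    s=(abs(x-512)<20)&(abs(y-yy)<1.5); print(yy,np.nanmedian(z[s]).round(1),np.median(hsv[s][:,2]),end=" | ")
print()
print("win tri",tri(cs[0],pts[0],cs[2],pts[2]))
tc=[]
for C in cs:
    Q=cloud(C); X,Y,Z=Q[...,0],Q[...,1],Q[...,2]; r=(X>380)&(X<480)&(Y>-50)&(Y<60)
    m=big(r&(Z>24)&(Z<31)); print("clip",rect(Q[m]),np.median(Z[m]).round(1),m.sum()); vv,uu=np.nonzero(m); tc.append([uu.mean(),vv.mean()])
    m=big(r&(Z>3)&(Z<14)); b=Q[m]; 
    cnt=max(cv2.findContours(big(r&(Z>4)).astype(np.uint8),cv2.RETR_EXTERNAL,cv2.CHAIN_APPROX_NONE)[0],key=len).reshape(-1,2)
    W=onplane(C,cnt,9.)[:,:2]; print("base hull",b[:,0].min().round(1),b[:,0].max().round(1),b[:,1].min().round(1),b[:,1].max().round(1))
print("clip tri",tri(cs[1],tc[1],cs[2],tc[2]))
a=cs[0]["image"][95:165,80:150]; b=cs[2]["image"][155:215,225:290]
cv2.imwrite("pics/crop.png",np.hstack([cv2.resize(a,(390,360)),np.clip(cv2.resize(b,(390,360)).astype(int)*1.5,0,255).astype(np.uint8)]))
E
```

```text
glass [513.6 185.8] [47.2 47.5]
glass [511.4 186.1] [42. 49.]
glass [513.4 187.2] [44.5 48. ]
grip (array([512.8, 277.5]), array([12.3, 24. ]), np.float32(179.04))
screen (array([491.8, 124.1]), array([12.1, 74.7]), np.float32(179.73))
215 40.9 156.0 | 218 40.7 129.0 | 221 40.7 176.0 | 224 41.4 122.0 | 227 41.4 107.0 | 230 48.1 214.0 | 233 48.4 247.0 | 236 48.4 248.0 | 239 48.3 248.0 | 242 48.3 248.0 | 245 48.2 250.0 | 248 48.5 250.0 | 251 48.4 251.0 | 
win tri (array([512.18077013, 185.90405104,  44.74557413]), np.float64(0.6235534479975738))
clip (array([432.8,  -1.2]), array([25. , 14.8]), np.float32(18.05)) 28.3 257
base hull 403.3 447.4 -18.7 25.1
clip (array([432.6,  -0.8]), array([25.1, 14.7]), np.float32(17.52)) 28.2 268
base hull 403.1 445.3 -18.8 24.5
clip (array([432.3,  -1. ]), array([24.7, 14.9]), np.float32(17.21)) 28.3 263
base hull 403.3 445.2 -19.2 24.1
clip tri (array([432.92324118,  -1.28218985,  25.35736726]), np.float64(0.11075909940645833))
```

View pics/crop.png

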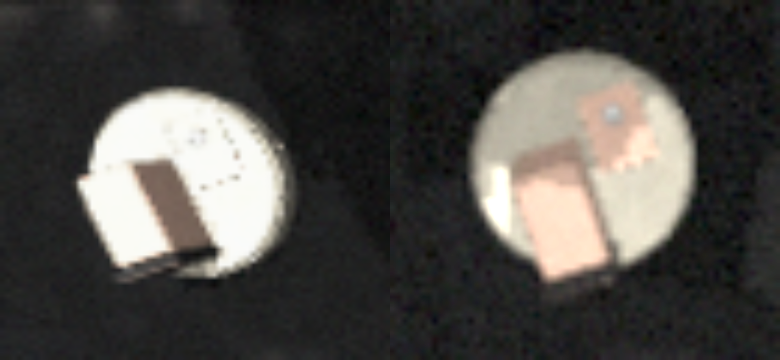

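The crop shows the clip's black end towards +x and slightly +y, so the puck's yaw is about 17.5°. The shutter plate's edge lies 43 mm past the window, which means fully open. Now I'll take two centred close-up looks at the puck.

```bash
python3 - <<'E'
from meas import *
import pickle
bot.move_gripper(60)
a=np.radians(197.5); cs=[]
for p in ([431.5,-1.3,140],[431.5,25,150]):
    bot.move_to(p,down(a)); bot.dwell(.3); cs.append(grab("wrist"))
pickle.dump(cs,open("h.pkl","wb")); tt=[]
for C in cs:
    Q=cloud(C); X,Y,Z=Q[...,0],Q[...,1],Q[...,2]; r=(X>380)&(X<480)&(Y>-50)&(Y<60)
    for lo in(24,26.5):
        m=big(r&(Z>lo)&(Z<31)); print("clip",lo,rect(Q[m]),np.median(Z[m]).round(1),m.sum())
    vv,uu=np.nonzero(m); tt.append([uu.mean(),vv.mean()])
    m=big(r&(Z>5)&(Z<14)).astype(np.uint8); b=Q[m>0]
    # circle fit to the lower base rim: hull points of the base-top points
    h=cv2.convexHull(b[:,:2].astype(np.float32)).reshape(-1,2)
    print("base minEnclosing",cv2.minEnclosingCircle(h),np.median(b[:,2]).round(1))
print(tri(cs[0],tt[0],cs[1],tt[1]))
save(cs[0],"hov.png",(150,100,380,290),3); print(bot.read_state()["clock"])
E
```

```text
clip 24 (array([432.1,  -1.9]), array([24.6, 14. ]), np.float32(18.85)) 28.2 392
clip 26.5 (array([432.1,  -1.7]), array([24.6, 13.8]), np.float32(17.73)) 28.3 371
base minEnclosing ((425.1708679199219, 2.316565990447998), 22.250877380371094) 9.8
clip 24 (array([432.3,  -1.2]), array([24.8, 14.4]), np.float32(17.22)) 28.3 394
clip 26.5 (array([432.5,  -1.1]), array([24.6, 14.4]), np.float32(16.98)) 28.3 370
base minEnclosing ((425.152099609375, 2.405118465423584), 22.229419708251953) 9.9
(array([432.88871706,  -1.48686011,  26.43919197]), np.float64(0.31863156994269726))
11.5167
```

View pics/hov.png

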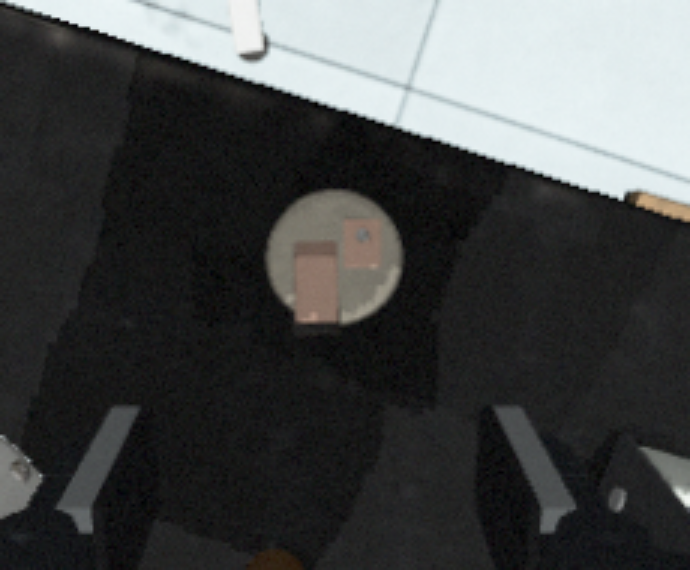

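```bash
python3 - <<'E'
from meas import *
import pickle
a=np.radians(197.5); o=down(a)
bot.move_gripper(40)
bot.move_to([430.9,-2,80],o); print(bot.servo_line([430.9,-2,31],speed=60,until_force=6))
bot.move_gripper(0,40); s=bot.read_state(); print(s["grip_width"],s["grip_force"],s["ee_pos"],s["ft_force"])
bot.servo_line([430.9,-2,170],speed=120)
s=bot.read_state(); print(s["grip_width"],s["ft_force"])
f=np.radians(89.65); W=np.array([513.0,185.9])
off=R.from_euler('z',f-np.pi).as_matrix()[:2,:2]@[-4,6]; T=W-off; print(T)
bot.move_to([*T,170],down(f)); bot.dwell(.4)
c=grab("wrist"); t=grab("top"); d=grab("side"); pickle.dump([c,t,d],open("c.pkl","wb")); save(c,"carry.png",s=1.5)
s=bot.read_state(); print(s["clock"],s["ee_pos"],s["grip_width"],s["joint_positions"])
E
```

```text
False
12.958395260109773 39.562060832977295 [431.09168085  -2.02758083  31.39811795] [-1.55526907 -0.44196621  5.65075746]
12.722255426485972 [-0.09586288 -0.05711488 -1.24657812]
[506.97567749 181.93672632]
17.3667 [506.970575   181.90938411 170.00898152] 12.980093390166285 [ 2.76503570e-01  3.54759920e-01  1.64462482e+00 -3.37129918e-07
  1.14223487e+00  2.82640570e-01]
```

View pics/carry.png

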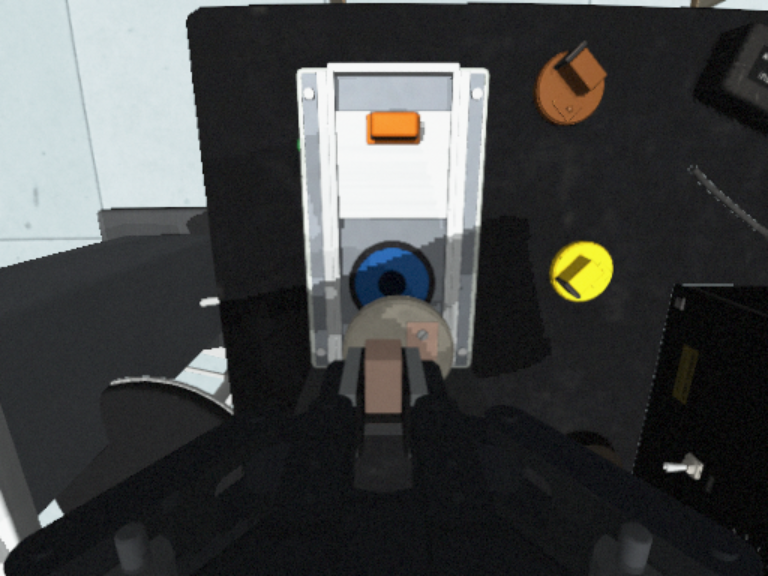

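The puck is held level by its clip at (383,375), with its rim at (398,335). The window is at (391,283) and the rails run vertically in the image. I'll measure the puck's offset and tilt in the hand.

```bash
cat > held.py <<'E'
from meas import *
from scipy.optimize import least_squares
def held(c,zt,tcp):
    """centre and plane of the held base top, expected at height zt (depth points)"""
    P=cloud(c); x,y,z=P[...,0],P[...,1],P[...,2]
    m=big((np.hypot(x-tcp[0]-6,y-tcp[1]-4)<30)&(abs(z-zt)<5)); er=cv2.erode(m.astype(np.uint8),np.ones((3,3)))>0
    B=P[er]; n=np.linalg.lstsq(np.c_[B[:,:2]-B[:,:2].mean(0),np.ones(len(B))],B[:,2],rcond=None)[0]
    cnt=max(cv2.findContours(m.astype(np.uint8),cv2.RETR_EXTERNAL,cv2.CHAIN_APPROX_NONE)[0],key=len).reshape(-1,2)
    W=onplane(c,cnt,zt)[:,:2]
    f=lambda p:np.hypot(*(W[k]-p).T)-22
    k=(W[:,1]>tcp[1]+12); p=least_squares(f,[tcp[0]+6,tcp[1]+4],loss="soft_l1").x
    print("held centre",p.round(1),"k",k.sum(),"resid",np.abs(f(p)).mean().round(2),"tilt deg",np.degrees(n[:2]).round(1),"z",n[2].round(1)); return p
E
python3 - <<'E'
from held import *
import pickle
c,t,d=pickle.load(open("c.pkl","rb")); s=bot.read_state(); T=s["ee_pos"]
held(c,T[2]-31+9-.4,T)
P=cloud(c); x,y,z=P[...,0],P[...,1],P[...,2]; H=cv2.cvtColor(c["image"],cv2.COLOR_BGR2HSV)
r=(x>440)&(x<590)&(y>100)&(y<330)
m=big((cv2.inRange(H,(3,120,60),(20,255,255))>0)&(z>70)&r); print("grip",rect(P[m]))
m=r&(z>33)&(z<56); print("body",rect(P[big(m)]))
m=big(r&(z<46)&(z>35)&(cv2.inRange(H,(95,90,40),(130,255,255))>0)); 
cnt=max(cv2.findContours(m.astype(np.uint8),cv2.RETR_EXTERNAL,cv2.CHAIN_APPROX_NONE)[0],key=len).reshape(-1,2)
W=onplane(c,cnt,43)[:,:2]; W=W[W[:,1]>190]
print("window",least_squares(lambda p:np.hypot(*(W-p).T)-24,[513,186],loss="soft_l1").x)
# clip top direction
m=big((np.hypot(x-T[0],y-T[1])<25)&(z>T[2]-7)&(z<T[2]+1)&(abs(x-T[0])<9)); print("clip",rect(P[m]))
E
```

```text
held centre [513.9 187.1] k 82 resid 0.22 tilt deg [ 0.5 -2.9] z 148.5
grip (array([513.9, 277.4]), array([11.5, 23.7]), np.float32(179.62))
body (array([513.5, 216.3]), array([192.5, 114.8]), np.float32(89.73))
window [513.47943046 184.72095992]
clip (array([507.3, 180.6]), array([17.9, 25.4]), np.float32(91.87))
```

```bash
python3 - <<'E'
from held import *
import pickle
h=pickle.load(open("h.pkl","rb"))
for c in h: held(c,9.4,[425.2-6,2.4-4])   # baseline on the bench (level)
f=np.radians(89.65); o=down(f); T=[507.0,181.4]
bot.servo_line([*T,110],o,speed=100); print(bot.servo_line([*T,84.8],o,speed=40,until_force=5)); bot.dwell(.4)
c=grab("wrist"); t=grab("top"); d=grab("side"); pickle.dump([c,t,d],open("f.pkl","wb"))
s=bot.read_state(); print(s["clock"],s["ee_pos"],s["ft_force"])
held(c,s["ee_pos"][2]-31+9-.4,s["ee_pos"])
P=cloud(c); x,y,z=P[...,0],P[...,1],P[...,2]; H=cv2.cvtColor(c["image"],cv2.COLOR_BGR2HSV)
r=(x>440)&(x<590)&(y>100)&(y<330)
m=big((cv2.inRange(H,(3,120,60),(20,255,255))>0)&(z>70)&r); print("grip",rect(P[m]))
m=r&(y>210)&(z>49.5)&(z<53.5)&(abs(x-513)>30); print("rails",rect(P[m]),m.sum())
a=c["image"]; b=d["image"][170:240,215:285]
cv2.imwrite("pics/fin.png",np.hstack([a[:,60:460],cv2.resize(b,(384,384))]))
E
```

```text
held centre [424.8   1.7] k 49 resid 0.35 tilt deg [-0.5  0.6] z 10.0
held centre [424.6   1.8] k 46 resid 0.24 tilt deg [-0.4  0.7] z 10.0
False
19.45 [507.02127069 181.39170177  84.8239746 ] [-0.7354277  -0.66043574  0.09103206]
held centre [514.  186.6] k 85 resid 0.23 tilt deg [ 0.6 -2.5] z 63.4
grip (array([513.9, 277.6]), array([12.1, 24.2]), np.float32(178.48))
rails (array([514. , 260.4]), array([ 84.4, 100.8]), np.float32(90.01)) 6383
```

View pics/fin.png

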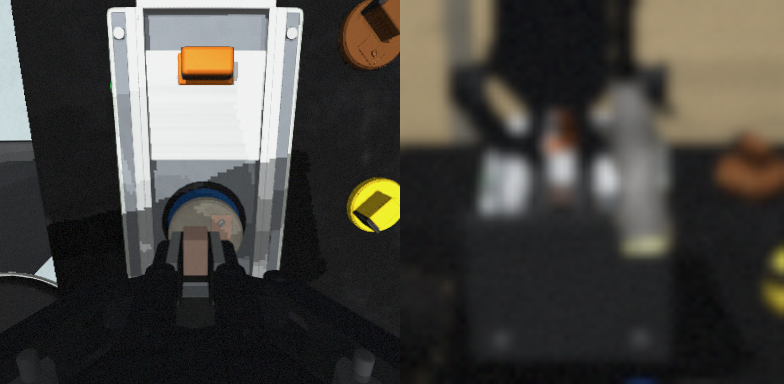

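The final view shows the puck centred over the window and clear of the rails. The depth fit suggests a tilt of about 2.5° about x, so I'll check it against the clip top and the rim.

```bash
python3 - <<'E'
from held import *
import pickle
def slopes(c,ctr,yaw,z0,name):
    P=cloud(c); q=(P[...,:2]-ctr)@np.array([[np.cos(yaw),-np.sin(yaw)],[np.sin(yaw),np.cos(yaw)]]); u,v,z=q[...,0],q[...,1],P[...,2]-z0
    def fit(m,l):
        for _ in range(3):
            A=np.c_[u[m],v[m],np.ones(m.sum())]; n=np.linalg.lstsq(A,z[m],rcond=None)[0]; r=np.abs(z-(n[0]*u+n[1]*v+n[2])); m=m&(r<1.5)
        print(name,l,"slope deg x,y",np.degrees(n[:2]).round(2),"z",n[2].round(2),m.sum())
    fit((abs(u-4)<9)&(abs(v+6)<5)&(abs(z-27.5)<4),"clip top")
    fit((np.hypot(u,v)<20)&((u<-10)|(v>4))&(abs(z-9.5)<4),"base")
    fit((np.hypot(u,v)<20)&((u<-9))&(abs(z-9.5)<4),"base -x part")
for c in pickle.load(open("h.pkl","rb")): slopes(c,[425.2,2.4],np.radians(17.5),0,"bench")
slopes(pickle.load(open("c.pkl","rb"))[0],[513.4,186.5],np.radians(-90.35),139-.4,"carry")
slopes(pickle.load(open("f.pkl","rb"))[0],[514,186.6],np.radians(-90.35),53.8-.4,"final")
E
```

```text
bench clip top slope deg x,y [0.29 1.39] z 28.45 203
bench base slope deg x,y [-0.48  0.74] z 9.92 611
bench base -x part slope deg x,y [2.36 1.8 ] z 10.58 283
bench clip top slope deg x,y [-0.38 -1.01] z 28.28 196
bench base slope deg x,y [-0.55  1.09] z 9.93 590
bench base -x part slope deg x,y [1.38 1.76] z 10.34 271
carry clip top slope deg x,y [0.1  0.73] z 28.4 564
carry base slope deg x,y [0.76 0.86] z 10.21 1159
carry base -x part slope deg x,y [2.66 1.21] z 10.63 813
final clip top slope deg x,y [0.08 0.22] z 28.37 567
final base slope deg x,y [1.04 0.61] z 10.32 1198
final base -x part slope deg x,y [2.69 1.38] z 10.71 814
```

```bash
python3 - <<'E'
from h import *
s=bot.read_state(); print(s["clock"],s["grip_width"],s["ee_pos"],np.abs(s["qvel"]).max())
print(bot.finish_job())
E
```

```text
19.45 12.522224004400947 [507.02127069 181.39170177  84.8239746 ] 0.0013968296529626775
the job is handed in; nothing more can be done
None
```

I handed the job in at 19.5 s. The shutter is fully open, and the puck is held level about 10 mm above the window, centred to within roughly 1 mm by my measurements, with its clip parallel to the rails. It went over the light screen without touching the reader.

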